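Crank a glass vial snug in the vial vice

ROBOT

A 6-joint arm with a two-finger parallel gripper is mounted at the origin on a cart in front of the work surface, level with it; the furniture and walls round the work are solid. World frame = base frame: x ahead of the robot, y to its left, z up, the work surface at z = 0. Lengths are in mm, angles in rad, forces in N, time in s.
With the tool pointing down it reaches from about 400 to 925 mm from the base axis. Payload 12.5 kg.
Tool frame: the origin (TCP) lies at the very end of the fingers, on their centre line; the grasp point (between the pads) lies 19 mm behind it; z points along the fingers, y is the line along which they close (so a half turn about z gives the same grasp; the last joint's range is limited). The gripper opens to 95 mm and grips with 3 to 60 N. Pads are 20 mm wide; open, the fingers measure 119 mm over their backs; the gripper's body (75 mm by 180 mm) begins 59 mm behind the grasp point.
Start: joints at [-1.228, 0.491, 1.559, -0, 1.092, -0.106], TCP at [271.202, -563.113, 214.661] pointing down, gripper open.
Joint ranges: [-3.1, 3.1], [-0.84, 2.19], [0.05, 2.79], [-1.13, 4.28], [0.06, 2.93], [-2.69, 2.69]. Speed limits (rad/s): [2.22, 2.22, 2.79, 3.14, 3.14, 3.14].

INTERFACE

Orientations are given as [roll, pitch, yaw] about the fixed x, y, z axes, in that order (R = Rz(yaw) Ry(pitch) Rx(roll)).
In Python, from cell import env, optics, order gives the robot as it stands (env), with the cameras (optics) and the job (order).
- The arm moves only by the shell command python3 steer.py, which reads ROWS from standard input. ROWS is one flat JSON list of numbers that holds 1 to 5 rows one after another, with no inner brackets; each row has 5 numbers: dx, dy, dz in mm, then a turn about the tool's z in rad, then the opening from 0.0 (shut) to 1.0 (fully open); each row is the pose to reach, as a shift and turn from the pose commanded when the command began, along the tool's axes at that moment; what a row does not reach only later rows make up. A row lasts 1/12 s, in which the tool goes at most 41.7 mm and 0.125 rad, less where a joint would pass 70% of its speed; a pose out of reach is approached as far as the arm can. The fingers move at their own pace and stop on an object; the grip force is fixed at half the most. Time passes only in rows, so rows that do not move let the fingers close. It prints the time, the measured TCP pose, the force, the opening and the grip force at its end. Input that does not fit is refused with a message, and nothing moves.
- env.state(): the state, without advancing time (a new reading comes with each control period).
- optics.read_camera(name): name is "side" or "top"; returns (picture, depth): 480x640x3 uint8, red, green, blue; 480x640 float32, mm along the optical axis (not along the pixel's ray), 0 where there is no reading.
- optics.camera_info(name): a dict with "vertical_fov" (degrees; the focal length in pixels is half the picture's height over the tangent of half this angle, whatever the lens; pixels are square), "cx", "cy" (the principal point, pixels), "origin" and "attitude" of the camera in the world. Camera axes: x right, y down, z forward; pixel columns grow to the right and rows downward; lengths in mm; the calibration is good to about 2 mm. A picture is of the moment at which its call begins. camera_info takes no time and is no camera call.
- order.job_done(): hands the job in; it is judged then, once.
The state is a dict: "t": time; "joints": joint angles; "qvel": joint speeds; "tau": joint torques, N m; "eef_pos": TCP position; "tcp_rot": TCP orientation; "ft_force": force on the tool from outside, world axes, zero at the start; "moment": the same for the moment, N m; "opening": opening from 0.0 (shut) to 1.0 (fully open); "grip_force": force on a finger pad.
Only numpy, scipy, OpenCV 4.12 (cv2) and the standard library are available. Lean on these libraries where they do the work, as an engineer would, in place of code of your own. Each camera call takes 0.05 s, during which the arm holds its last target. There are 200 camera calls.

TASK

Stand the slimmer vial upright on the bed of the vial vice, between its two jaws, and let it go. Then take the crank by its upright free-spinning handle and wind it round clockwise, without letting go on the way, until the sliding jaw has pushed the vial home into the V and holds it snug: stop as soon as the crank turns clearly stiffer, for the glass breaks if squeezed hard. Let go, leaving the vial upright and clamped and the things round about as they stand.

Things in the scene. Friction and masses are not known exactly. Their poses are not given: they have to be found in the camera images.
- vial_vice: Grey cast vice fixed to the table. Origin: underside of its bed, on the centre line; x runs along the bed from the V jaw to the crank, z up. Bed 60 mm wide, x = -147 to +172 mm, its top 10 mm over the table. The V jaw (44 mm high, 56 wide, V of 90 deg open to +x) stands anywhere along its slots: the V's apex is at x = -111 to -75 mm, not measured; its arms reach 18 mm on.
- bed_spot (a point): Point on top of the bed, on the centre line at vice x = -30 mm, always between the jaws: where to stand the vial. Axes as the vice. The sliding jaw (46 mm high, 56 wide) faces the V; its rubber pad's face is at vice x = 16 mm - 6 mm x crank value, +1 mm or more at the start. The pad springs back 0.08 mm per N.
- crank_axis (a point): Point on the crank's vertical axis, at vice x = +130 mm, y = 0, at the grip's height (112 mm over the table). Under it a gear housing 54 x 56 mm, with the hub 98 mm high over the table.
- crank (a joint): Crank angle (rad), grows clockwise from above, 0 to 2.5 at the start; at 0 the handle points to vice -x. The jaw closes 6 mm per rad; the vial meets the V after 1.3 to 2.7 turns. Idle it takes about 1.3 N at the handle; each 10 N of squeeze adds 1.1 N and takes about 0.16 rad. 20 to 50 N is snug, glass breaks at 70 N. Let go, the crank stays; a squeeze over 12 N relaxes to 12.
- grip (a point): Mid-height of the crank's black upright handle, 112 mm over the table: 18 mm thick, 46 mm high (90 to 136 mm over the table), with a 25 mm flange in the top 9 mm; spins freely on its pin, 55 mm from the crank's axis. The flat crank arm under it is at most 89 mm over the table.
- vial: The slimmer vial: glass, 22 mm thick, 43 mm high, coloured flip cap, standing on the table to the right. Origin: centre of its underside, z up.
- wide_vial: The wider vial, 27 mm thick, 51 mm high, flat grey stopper: leave it. Origin: centre of its underside.
- needle_carton: Open orange carton 122 x 61 x 51 mm beyond the vice: leave it. Origin: centre of its underside.
- counter: Round metal tally counter 62 x 47 x 21 mm beyond the vice: leave it. Origin: centre of its underside.

How it is judged (in metres and radians):
On the way, in this order (a step that is already met when the one before it is completed fails the run):
1. the slim vial stands upright on the vice bed between the jaws, released (x of vial in the frame of vial_vice between -0.105 and 0.02 m and y of vial in the frame of vial_vice between -0.02 and 0.02 m and z of vial in the frame of vial_vice between 0.006 and 0.014 m and angle between vial's own z axis and vertical below 0.12 rad and contact force between the fingers and vial below 0.05 N), for 0.2 s.
2. the crank is being wound by its handle, held in the fingers (value of joint crank above 5 rad and contact force between the fingers and vial_vice above 0.5 N), for 0.1 s.
At the end, for the whole second after the job is handed in: The slim vial stands upright (within 7 degrees) and at rest on the vice bed, in the V (within 6 mm of the vice's centre line), still squeezed by the sliding jaw with more than 5 N after the handle is released (contact force between vial_vice and vial above 5 N and angle between vial's own z axis and vertical below 0.12 rad and x of vial in the frame of vial_vice below -0.052 m and y of vial in the frame of vial_vice between -0.006 and 0.006 m and linear speed of vial below 0.02 m/s and z of vial in the frame of vial_vice below 0.016 m); the robot touches nothing.
It fails at once if the glass is squeezed with more than 70 N (contact force between vial_vice and vial above 70 N).
It fails at once if the handle is let go midway (crank between 4 and 10 rad) (value of joint crank between 4 and 10 rad and contact force between the fingers and vial_vice below 0.01 N).
It fails at once if a bystander is moved more than 20 mm (distance of any of wide_vial, needle_carton, counter from where it was at the start of the episode above 0.02 m).
It also fails if it takes over 72 s, if anything falls off the work surface, if the arm or the gripper's body presses on something with over 40 N, if the wrist force passes 120 N, or if a joint passes its speed limit or range.

## Working session

There is one attempt and no reset: what is moved stays moved. The work goes in short steps, Python scripts to look and compute and a shell command to move; the robot and the scene stay as the last step left them, time stands still between calls to the robot, and variables do not carry over. Pictures are saved under pics/ and viewed, at most 10 in all, crops included, and the job is handed in when it is done.

```bash
ls; mkdir -p pics; python3 - <<'E'
from cell import env, optics, order
import cv2,numpy as np
for n in("side","top"):
    p,d=optics.read_camera(n); cv2.imwrite(f"pics/{n}0.png",p[:,:,::-1]); np.save(f"{n}0.npy",d); np.save(f"{n}0p.npy",p)
    print(n,optics.camera_info(n))
print(env.state())
E
```

```text
cell.py
pics
steer.py
side {'vertical_fov': 47.39561562019242, 'cx': 322.5868541177053, 'cy': 238.645573668524, 'origin': array([  413.76396168, -1033.33511973,   427.30225429]), 'attitude': array([-1.91501527, -0.02220279, -0.2040989 ])}
top {'vertical_fov': 55.728549843601115, 'cx': 317.9921011711371, 'cy': 239.31014852716618, 'origin': array([ 413.45521964, -125.80456878, 1136.31361833]), 'attitude': array([-2.94205123,  0.0125202 , -1.59708353])}
{'t': 0.1, 'joints': array([-1.22759494e+00,  4.91489597e-01,  1.55938717e+00, -3.58437506e-06,
        1.09170698e+00, -1.05620870e-01]), 'qvel': array([ 0.00076546, -0.00117055, -0.00235313, -0.00038325, -0.00044002,
       -0.00026583]), 'tau': array([ 2.24342708e-03, -6.13624549e+01, -2.58602768e+01,  6.93353126e-02,
        4.70128481e-02, -7.22934169e-05]), 'eef_pos': array([ 271.12521768, -562.8906021 ,  214.12666488]), 'tcp_rot': array([-3.14060676e+00, -1.01323201e-04,  4.48823864e-01]), 'ft_force': array([-0.29295069,  0.08618922, -0.93478905]), 'moment': array([-0.01409996, -0.04660995, -0.00023422]), 'grip_force': 0.0, 'opening': 0.9991736048978158}
```

View pics/side0.png

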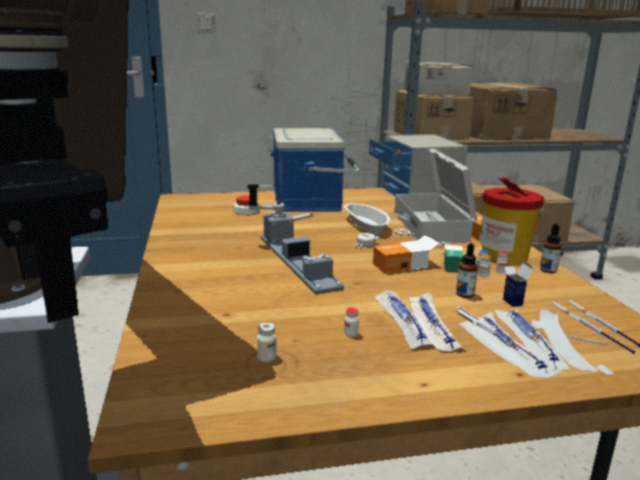

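View pics/top0.png

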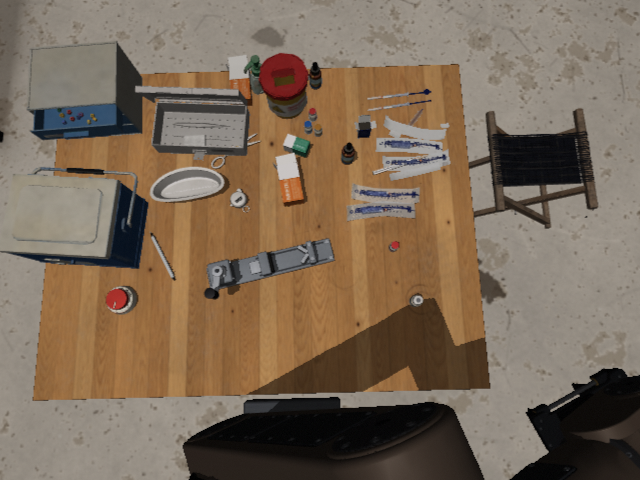

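The side view shows the slim vial (red cap) at about (351,322), the wide one at (267,342), and the vice running from (330,285) to (268,240), with the black handle at about (253,195). In the top view the slim vial's cap is at (394,246), the wide vial is at (417,300), the vice runs from (330,250) to (210,275), the handle is at (211,294) and the hub at (218,270).

```bash
cat > h.py <<'E'
import numpy as np,cv2
from cell import env, optics, order
from scipy.spatial.transform import Rotation as R
def cam(n):
    i=optics.camera_info(n); return i,240/np.tan(np.radians(i["vertical_fov"])/2),R.from_euler("xyz",i["attitude"]).as_matrix()
def ray(n,u,v):
    i,f,M=cam(n); return np.array(i["origin"]),M@np.array([(u-i["cx"])/f,(v-i["cy"])/f,1])
def onz(n,u,v,z):
    o,d=ray(n,u,v); return o+d*(z-o[2])/d[2]
def two(a,b):
    (o1,d1),(o2,d2)=ray("side",*a),ray("top",*b)
    s=np.linalg.lstsq(np.c_[d1,-d2],o2-o1,rcond=None)[0]
    p,q=o1+s[0]*d1,o2+s[1]*d2; return (p+q)/2,np.linalg.norm(p-q)
def proj(n,P):
    i,f,M=cam(n); c=(np.atleast_2d(P)-i["origin"])@M; return c[:,:2]/c[:,2:]*f+[i["cx"],i["cy"]]
def cloud(n,d):
    i,f,M=cam(n); v,u=np.mgrid[:480,:640]; return np.stack([(u-i["cx"])/f*d,(v-i["cy"])/f*d,d],-1)@M.T+i["origin"]
def blob(m,box):
    x0,y0,x1,y1=box; k=np.zeros_like(m,bool); k[y0:y1,x0:x1]=1; v,u=np.nonzero(m&k); return u,v
E
python3 - <<'E'
from h import *
P={n:np.load(n+"0p.npy") for n in("side","top")};D={n:np.load(n+"0.npy") for n in P}
for n,b in(("side",(335,300,367,342)),("top",(380,235,405,260))):
    p=P[n].astype(int); u,v=blob((p[...,0]>130)&(p[...,1]<90)&(p[...,2]<90),b); c=cloud(n,D[n])
    print(n,"cap px",len(u),u.mean(),v.mean(),u.min(),u.max(),v.min(),v.max(),"cloud",np.median(c[v,u],0))
    globals()[n]=(u.mean(),v.mean())
print("cap",two(side,top))
c=cloud("top",D["top"]); z=c[...,2]
for q in[(360,290),(300,330),(180,290),(400,225)]: print("table z",z[q[1],q[0]])
print("wide",c[300,417])
# bed/vice pts
for lo,hi in((5,16),(35,52),(60,89),(90,105),(120,145)):
    u,v=blob((z>lo)&(z<hi),(195,235,340,305)); 
    if len(u): 
        w=c[v,u]; print(lo,hi,len(u),w.mean(0).round(1),w[:,:2].min(0).round(),w[:,:2].max(0).round())
        if len(u)>20: print(cv2.minAreaRect(w[:,:2].astype(np.float32)))
cr=np.hstack([cv2.resize(P["top"][225:305,195:345],None,fx=5,fy=5,interpolation=cv2.INTER_CUBIC)])
cv2.imwrite("pics/topc.png",cr[:,:,::-1])
cv2.imwrite("pics/sidec.png",cv2.resize(P["side"][175:345,225:370],None,fx=3.5,fy=3.5,interpolation=cv2.INTER_CUBIC)[:,:,::-1])
E
```

```text
side cap px 41 351.5609756097561 310.5365853658537 347 356 308 313 cloud [ 617.18591647 -309.90019751   42.8474701 ]
top cap px 46 394.39130434782606 244.52173913043478 391 398 241 248 cloud [ 616.62698448 -304.85675197   41.23867837]
cap (array([ 617.90173231, -305.06417034,   40.20019172]), np.float64(1.8166561523875968))
table z -0.7699609390203932
table z -0.04485913535427244
table z -0.47395881458328404
table z -1.7824709423055083
wide [ 480.09279759 -349.33523991   47.29889832]
5 16 1720 [587.1 -24.    9.3] [ 486. -154.] [652. 172.]
((566.0787353515625, 8.541793823242188), (323.7727966308594, 166.81015014648438), 88.39010620117188)
35 52 543 [587.  -23.1  43.3] [ 528. -109.] [631. 126.]
((580.427001953125, 13.303451538085938), (56.13356018066406, 242.2601318359375), 12.279956817626953)
60 89 448 [553.5 117.8  70.4] [500.  91.] [587. 150.]
((543.1956787109375, 116.8189468383789), (84.75601959228516, 53.208309173583984), 11.834920883178711)
90 105 82 [539.  119.6  93.2] [492. 109.] [569. 132.]
((530.7499389648438, 124.12250518798828), (23.394569396972656, 76.35564422607422), 83.22698211669922)
120 145 98 [502.4 125.  134.3] [491. 114.] [514. 136.]
((502.5709228515625, 125.01795196533203), (22.64160919189453, 22.197357177734375), 87.04322814941406)
```

View pics/topc.png

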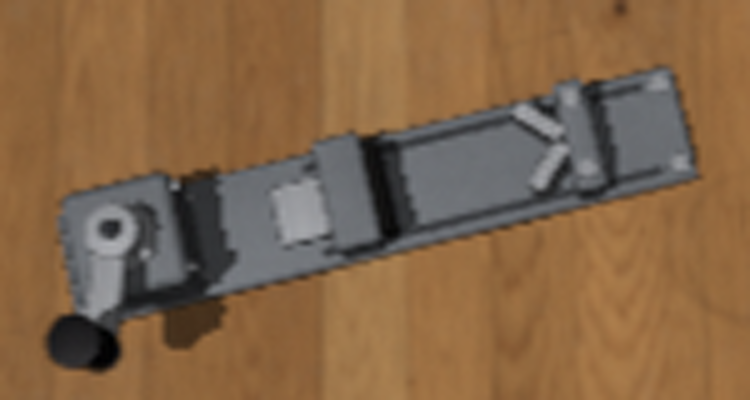

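View pics/sidec.png

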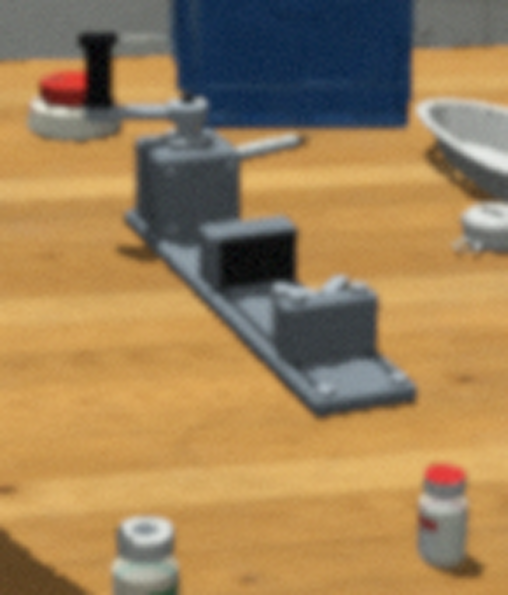

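```bash
python3 - <<'E'
from h import *
P=np.load("top0p.npy").astype(int);c=cloud("top",np.load("top0.npy"));z=c[...,2]
hs=P.max(2)-P.min(2)
u,v=blob((z>5)&(z<14)&(hs<40)&(P.max(2)>60),(195,235,340,305)); w=c[v,u][:,:2].astype(np.float32)
(cx,cy),s,a=r=cv2.minAreaRect(w); print("bed",r)
u,v=blob((z>37)&(z<52),(195,235,340,305)); j=c[v,u][:,:2]; print("jaws",cv2.minAreaRect(j.astype(np.float32)))
al=np.radians(102.1)
# both long edges line fit via V-side end corners by ray on z=10
A=onz("top",328.6,238.6,10);B=onz("top",334.4,260.6,10);C=onz("top",195+125/5,225+318/5,10)
print("corners",A,B,C,"dir BC",np.degrees(np.arctan2(*(C-B)[[1,0]])),"AB",np.linalg.norm(A-B))
ex=np.array([np.cos(al),np.sin(al)]);ey=np.array([-ex[1],ex[0]])
O=(A+B)[:2]/2+147*ex; print("O from V end",O)
f=lambda p:((np.asarray(p)[:2]-O)@np.c_[ex,ey]).round(1)
for n,lo,hi in(("jaws",37,52),("house",60,80),("hub",92,105),("handle",125,145),):
    u,v=blob((z>lo)&(z<hi),(195,235,340,305)); q=(c[v,u][:,:2]-O)@np.c_[ex,ey]
    if n=="jaws":
        for k in(q[q[:,0]<-40],q[q[:,0]>-40]): print(n,k.min(0),k.max(0),k.mean(0))
    else: print(n,len(q),q.min(0),q.max(0),q.mean(0))
print("apex",f(onz("top",195+570/5,225+143/5,54)), "arm tips",f(onz("top",195+518/5,225+112/5,54)),f(onz("top",195+540/5,225+187/5,54)))
# two views: handle top, hub top
print("handle top",two((225+98/3.5,175+37/3.5),(195+78/5,225+342/5)))
print("hub top",two((225+190/3.5,175+100/3.5),(195+110/5,225+230/5)))
print("vice corner V near", two((225+318/3.5,175+405/3.5),(195+697/5,225+178/5)))
E
```

```text
bed ((582.4163818359375, 5.057708740234375), (60.1282958984375, 317.24176025390625), 12.467650413513184)
jaws ((580.76806640625, 11.736549377441406), (56.13356018066406, 239.05294799804688), 12.279956817626953)
corners [ 642.60208865 -144.58786927   10.        ] [ 585.93164644 -157.37693503   10.        ] [523.69539431 128.89935047  10.        ] dir BC 102.26520888836636 AB 58.095604164239965
O from V end [583.4529388   -7.24826635]
jaws [-100.46293038  -29.27332746] [-63.71588079  26.01966517] [-86.47855065  -1.80630949]
jaws [  5.02762091 -29.4061821 ] [138.56584681  27.01246215] [31.45038727  0.33054355]
house 329 [103.06895383 -28.96530045] [156.38881168  26.88704657] [126.06629135  -2.56449483]
hub 35 [117.64264735 -10.2620116 ] [149.71368855  60.66155014] [134.31080086  21.26000757]
handle 98 [134.75696734  39.65512321] [158.31247285  62.71198728] [146.3425315   51.50204563]
apex [-89.2   4.2] arm tips [-68.2 -16.6] [-70.2  21.7]
handle top (array([503.81917332, 121.50089861, 133.49111636]), np.float64(4.444765554297738))
hub top (array([559.54654281, 117.81525512,  92.0120902 ]), np.float64(5.7177853279272615))
vice corner V near (array([ 589.25284996, -157.83140929,    7.15137027]), np.float64(5.7493451148265))
```

```bash
cat >> h.py <<'E'
def to(x,y,z,yaw=1.7855):
    s=env.state(); M=R.from_euler("xyz",s["tcp_rot"])
    d=M.inv().apply(np.array([x,y,z])-s["eef_pos"]); t=-(yaw-s["tcp_rot"][2])
    print("t",round(s["t"],2),"pos",s["eef_pos"].round(1),"rot",s["tcp_rot"].round(4),"need",d.round(1),"turn",round((t+np.pi)%(2*np.pi)-np.pi,4),"F",s["ft_force"].round(2),"op",round(s["opening"],3),"j",s["joints"].round(2))
E
echo '[36, -7, 0, -0.12, 1, 72, -14, 0, -0.24, 1, 108, -21, 0, -0.36, 1, 144, -28, 0, -0.48, 1, 180, -35, 0, -0.6, 1]' | python3 steer.py
python3 -c "from h import *;to(617.3,-305,120)"
```

```text
t: 0.52
eef_pos: [419.2, -452.2, 214.4]
tcp_rot: [-3.141, -0.0, 1.054]
ft_force: [-0.0, -0.0, 0.1]
opening: 0.998
grip_force: 0.0
t 0.52 pos [ 419.2 -452.2  214.4] rot [-3.1411e+00 -2.0000e-04  1.0544e+00] need [225.8  99.6  94.4] turn -0.7311 F [-0.01 -0.    0.13] op 0.998 j [-0.93  0.48  1.58 -0.    1.08 -0.41]
```

```bash
echo '[37, 16, 0, -0.122, 1, 74, 32, 0, -0.244, 1, 111, 48, 0, -0.366, 1, 148, 64, 5, -0.488, 1, 185, 81, 15, -0.61, 1]' | python3 steer.py
python3 -c "from h import *;to(617.3,-305,120)"
```

```text
t: 0.93
eef_pos: [582.1, -332.3, 200.4]
tcp_rot: [3.14, 0.001, 1.665]
ft_force: [0.2, -0.5, 0.6]
opening: 1.001
grip_force: 0.0
t 0.93 pos [ 582.1 -332.3  200.4] rot [3.1405e+00 1.0000e-03 1.6649e+00] need [23.9 37.5 80.4] turn -0.1206 F [ 0.16 -0.54  0.64] op 1.001 j [-0.62  0.57  1.46 -0.    1.12 -0.71]
```

```bash
echo '[12, 19, 10, -0.06, 1, 24, 37.5, 35, -0.1206, 1, 24, 37.5, 75, -0.1206, 1, 24, 37.5, 110, -0.1206, 1, 24, 37.5, 110, -0.1206, 1]' | python3 steer.py
python3 - <<'E'
from h import *
to(617.3,-305,6)
for n in("side","top"):
    p,d=optics.read_camera(n); np.save(n+"1p.npy",p)
    b=(335,300,367,342) if n=="side" else (370,225,415,270)
    q=p.astype(int); u,v=blob((q[...,0]>130)&(q[...,1]<90)&(q[...,2]<90),b); print(n,len(u),u.mean(),v.mean())
    cv2.imwrite(f"pics/{n}1.png",p[:,:,::-1])
E
```

```text
t: 1.35
eef_pos: [613.1, -304.2, 82.5]
tcp_rot: [-3.134, -0.007, 1.78]
ft_force: [-0.5, 0.6, -1.1]
opening: 0.997
grip_force: 0.0
t 1.35 pos [ 613.1 -304.2   82.5] rot [-3.1337 -0.0075  1.7801] need [-2.2  4.6 76.5] turn -0.0054 F [-0.52  0.59 -1.12] op 0.997 j [-0.56  0.72  1.51 -0.    0.92 -0.77]
side 34 351.5882352941176 309.94117647058823
top 0 nan nan<stdin>:6: RuntimeWarning: Mean of empty slice.
  ret = ret.dtype.type(ret / rcount)
```

```bash
python3 -c "from h import *;to(617.3,-305,6)"
echo '[0, 0, 10, 0, 1, 0, 0, 20, 0, 1, 0, 0, 20, 0, 1]' | python3 steer.py
python3 -c "from h import *;to(617.3,-305,6)"
```

```text
t 1.45 pos [ 615.5 -306.4   89.4] rot [-3.1400e+00 -1.4000e-03  1.7793e+00] need [ 0.9  2.2 83.4] turn -0.0062 F [-0.15  0.27  1.  ] op 0.998 j [-0.56  0.71  1.51 -0.    0.93 -0.77]
t: 1.7
eef_pos: [615.3, -306.6, 69.2]
tcp_rot: [-3.141, -0.0, 1.779]
ft_force: [-0.5, -0.0, -1.0]
opening: 1.002
grip_force: 0.0
t 1.7 pos [ 615.3 -306.6   69.2] rot [-3.1414e+00 -1.0000e-04  1.7790e+00] need [ 1.1  2.3 63.2] turn -0.0065 F [-0.52 -0.05 -1.01] op 1.002 j [-0.56  0.73  1.52 -0.    0.89 -0.77]
```

```bash
echo '[1, 2.3, 20, -0.0065, 1, 1, 2.3, 40, -0.0065, 1, 1, 2.3, 56, -0.0065, 1, 1, 2.3, 63, -0.0065, 1, 1, 2.3, 63, -0.0065, 0.6]' | python3 steer.py
echo '[0, 0, 0, 0, 0, 0, 0, 0, 0, 0, 0, 0, 0, 0, 0, 0, 0, 0, 0, 0, 0, 0, 0, 0, 0]' | python3 steer.py
python3 -c "from h import *;to(617.3,-305,6)"
```

```text
t: 2.12
eef_pos: [617.2, -304.9, 5.8]
tcp_rot: [-3.14, -0.001, 1.786]
ft_force: [-0.5, 0.2, -0.6]
opening: 0.97
grip_force: 0.0
t: 2.53
eef_pos: [618.0, -305.1, 7.4]
tcp_rot: [3.141, 0.001, 1.786]
ft_force: [-0.0, -0.6, 0.1]
opening: 0.634
grip_force: 0.0
t 2.53 pos [ 618.  -305.1    7.4] rot [3.1409e+00 8.0000e-04 1.7859e+00] need [ 0.3 -0.6  1.4] turn 0.0004 F [-0.03 -0.58  0.12] op 0.634 j [-0.55  0.81  1.54 -0.    0.78 -0.77]
```

```bash
for i in 1 2; do echo '[0, 0, 0, 0, 0, 0, 0, 0, 0, 0, 0, 0, 0, 0, 0, 0, 0, 0, 0, 0, 0, 0, 0, 0, 0]' | python3 steer.py; done
python3 -c "from h import *;to(617.3,-305,6)"
```

```text
t: 2.95
eef_pos: [617.7, -305.0, 6.7]
tcp_rot: [-3.142, 0.0, 1.786]
ft_force: [0.6, 0.0, -0.3]
opening: 0.287
grip_force: 0.0
t: 3.37
eef_pos: [617.7, -305.0, 6.7]
tcp_rot: [-3.142, 0.0, 1.786]
ft_force: [0.1, 0.6, 0.3]
opening: 0.225
grip_force: 30.0
t 3.37 pos [ 617.7 -305.     6.7] rot [-3.1415  0.      1.7859] need [ 0.1 -0.4  0.7] turn 0.0004 F [0.08 0.58 0.32] op 0.225 j [-0.55  0.81  1.55 -0.    0.78 -0.77]
```

```bash
echo '[0, 0, -30, 0, 0, 0, 0, -65, 0, 0, 25, 3, -85, 0, 0, 60, 7, -85, 0, 0, 100, 12, -85, 0, 0]' | python3 steer.py
echo '[38, 4.5, 0, 0, 0, 76, 9, 0, 0, 0, 114, 13.5, 0, 0, 0, 150, 18, 0, 0, 0, 167.5, 19.6, 0, 0, 0]' | python3 steer.py
echo '[0, 0, 0, 0, 0, 0, 0, 0, 0, 0, 0, 0, 0, 0, 0]' | python3 steer.py
python3 -c "from h import *;to(591.5,-36.5,17.5)"
```

```text
t: 3.78
eef_pos: [608.3, -205.1, 93.3]
tcp_rot: [3.139, 0.002, 1.784]
ft_force: [0.7, 0.6, -0.6]
opening: 0.228
grip_force: 30.0
t: 4.2
eef_pos: [590.7, -33.3, 91.9]
tcp_rot: [-3.141, -0.0, 1.788]
ft_force: [0.2, -1.0, 0.4]
opening: 0.224
grip_force: 30.0
t: 4.45
eef_pos: [591.8, -37.7, 91.8]
tcp_rot: [3.141, 0.0, 1.786]
ft_force: [0.5, -0.2, 0.3]
opening: 0.227
grip_force: 30.0
t 4.45 pos [591.8 -37.7  91.8] rot [3.1412e+00 4.0000e-04 1.7857e+00] need [ 1.2 -0.1 74.3] turn 0.0002 F [ 0.51 -0.19  0.3 ] op 0.227 j [-0.17  0.59  1.76 -0.    0.79 -0.39]
```

```bash
echo '[1, 0, 25, 0, 0, 1, 0, 45, 0, 0, 1, 0, 60, 0, 0, 1, 0, 68, 0, 0, 1, 0, 68, 0, 0]' | python3 steer.py
python3 - <<'E'
from h import *
to(591.5,-36.5,16.7)
for n,b in(("side",(245,215,375,315)),):
    p,d=optics.read_camera(n)
    x0,y0,x1,y1=b; cv2.imwrite("pics/place.png",cv2.resize(p[y0:y1,x0:x1,::-1],None,fx=6,fy=6,interpolation=cv2.INTER_CUBIC))
E
```

```text
t: 4.87
eef_pos: [590.7, -37.1, 22.1]
tcp_rot: [-3.139, -0.001, 1.784]
ft_force: [0.2, 0.6, 0.2]
opening: 0.227
grip_force: 30.0
t 4.87 pos [590.7 -37.1  22.1] rot [-3.1393e+00 -8.0000e-04  1.7843e+00] need [0.4 0.9 5.4] turn -0.0012 F [0.19 0.6  0.21] op 0.227 j [-0.17  0.69  1.8  -0.    0.65 -0.39]
```

View pics/place.png

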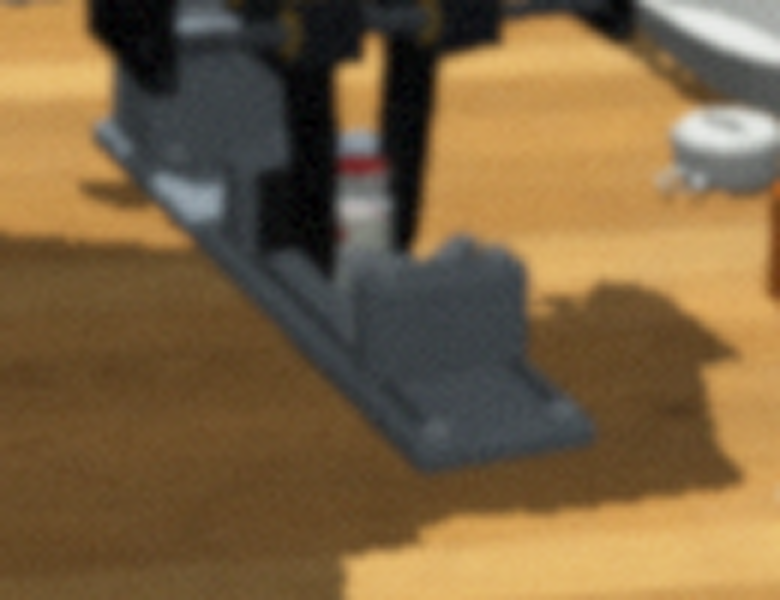

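The crop shows the vial (cap at about (362,160)) upright between the fingers, over the bed and behind the V jaw. I'll lower it the rest of the way gently.

```bash
echo '[0, 0, 2, 0, 0, 0, 0, 4, 0, 0, 0, 0, 6, 0, 0, 0, 0, 6, 0, 0]' | python3 steer.py
python3 -c "from h import *;to(591.5,-36.5,16.7)"
```

```text
t: 5.25
eef_pos: [591.4, -36.0, 17.9]
tcp_rot: [3.141, 0.0, 1.786]
ft_force: [-0.2, 0.4, -0.1]
opening: 0.221
grip_force: 30.0
t 5.25 pos [591.4 -36.   17.9] rot [3.1411e+00 3.0000e-04 1.7860e+00] need [-0.5 -0.   1.2] turn 0.0005 F [-0.15  0.37 -0.05] op 0.221 j [-0.17  0.7   1.8  -0.    0.64 -0.39]
```

```bash
echo '[0, 0, 0.6, 0, 0, 0, 0, 1.2, 0, 0, 0, 0, 1.2, 0, 0]' | python3 steer.py
echo '[0, 0, 0.5, 0, 0, 0, 0, 0.5, 0, 0]' | python3 steer.py
python3 -c "from h import *;to(591.5,-36.5,16.7)"
```

```text
t: 5.5
eef_pos: [591.4, -35.9, 16.6]
tcp_rot: [3.141, 0.0, 1.786]
ft_force: [1.0, 0.2, 0.4]
opening: 0.227
grip_force: 30.0
t: 5.67
eef_pos: [591.4, -35.9, 16.6]
tcp_rot: [3.141, 0.0, 1.786]
ft_force: [-1.9, 1.5, 5.8]
opening: 0.226
grip_force: 30.0
t 5.67 pos [591.4 -35.9  16.6] rot [3.1412e+00 3.0000e-04 1.7860e+00] need [-0.6 -0.  -0.1] turn 0.0005 F [-1.95  1.51  5.81] op 0.226 j [-0.17  0.7   1.8  -0.    0.64 -0.39]
```

Contact with the bed is felt, so I'll release and raise.

```bash
for i in 1 2; do echo '[0, 0, 0, 0, 0.5, 0, 0, 0, 0, 0.5, 0, 0, 0, 0, 0.5, 0, 0, 0, 0, 0.5, 0, 0, 0, 0, 0.5]' | python3 steer.py; done
echo '[0, 0, -20, 0, 0.5, 0, 0, -55, 0, 0.5, 0, 0, -90, 0, 0.45, 0, 0, -125, 0, 0.45, 0, 0, -150, 0, 0.45]' | python3 steer.py
echo '[0, 0, 0, 0, 0.45, 0, 0, 0, 0, 0.45]' | python3 steer.py
python3 - <<'E'
from h import *
to(502.5,125,165)
for n,b in(("side",(245,215,375,315)),):
    p,d=optics.read_camera(n)
    x0,y0,x1,y1=b; cv2.imwrite("pics/placed.png",cv2.resize(p[y0:y1,x0:x1,::-1],None,fx=6,fy=6,interpolation=cv2.INTER_CUBIC))
E
```

```text
t: 6.08
eef_pos: [591.3, -36.0, 15.9]
tcp_rot: [-3.142, 0.0, 1.786]
ft_force: [0.5, 0.2, -0.4]
opening: 0.486
grip_force: 0.0
t: 6.5
eef_pos: [591.3, -35.9, 16.0]
tcp_rot: [3.142, 0.0, 1.786]
ft_force: [0.3, -0.1, 0.9]
opening: 0.498
grip_force: 0.0
t: 6.92
eef_pos: [591.7, -36.0, 169.0]
tcp_rot: [3.139, 0.001, 1.786]
ft_force: [-0.5, -0.3, -0.3]
opening: 0.45
grip_force: 0.0
t: 7.08
eef_pos: [591.7, -36.0, 167.3]
tcp_rot: [3.139, 0.001, 1.786]
ft_force: [-0.5, 0.4, -0.1]
opening: 0.451
grip_force: 0.0
t 7.08 pos [591.7 -36.  167.3] rot [3.139e+00 1.200e-03 1.786e+00] need [176.3 -52.7   1.9] turn 0.0005 F [-0.45  0.45 -0.09] op 0.451 j [-0.17  0.5   1.7  -0.    0.95 -0.39]
```

View pics/placed.png

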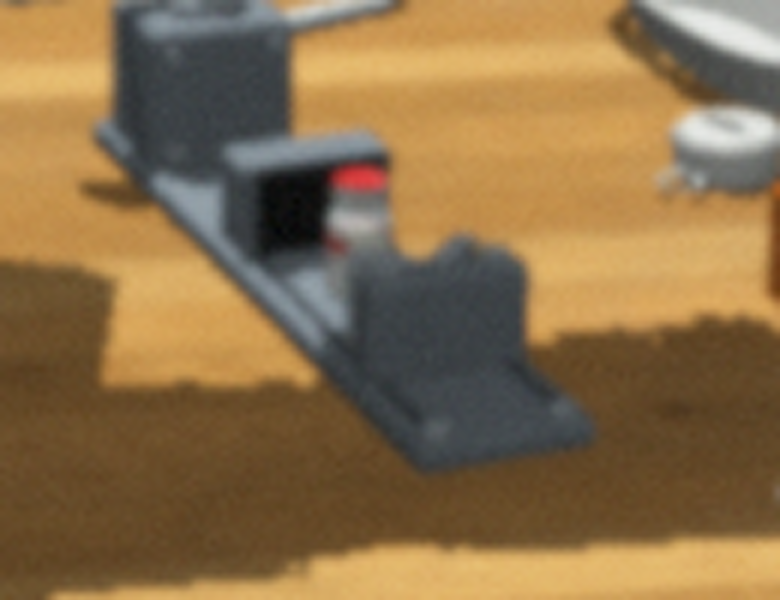

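The vial stands upright on the bed between the pad and the V, cap at about (360,180). Next I move over the handle.

```bash
echo '[38, -11, 0, 0, 0.45, 76, -22.5, 0, 0, 0.45, 114, -34, 0, 0, 0.45, 152, -45, 0, 0, 0.45, 176.3, -52.7, 0, 0, 0.45]' | python3 steer.py
echo '[0, 0, 0, 0, 0.45, 0, 0, 0, 0, 0.45, 0, 0, 0, 0, 0.45]' | python3 steer.py
python3 -c "from h import *;to(502.5,125,94)"
```

```text
t: 7.55
eef_pos: [499.6, 127.2, 164.4]
tcp_rot: [-3.138, -0.001, 1.787]
ft_force: [0.1, -0.4, -0.2]
opening: 0.452
grip_force: 0.0
t: 7.8
eef_pos: [502.2, 124.7, 165.1]
tcp_rot: [-3.14, 0.0, 1.786]
ft_force: [0.9, -0.3, -0.0]
opening: 0.449
grip_force: 0.0
t 7.8 pos [502.2 124.7 165.1] rot [-3.1403e+00  1.0000e-04  1.7862e+00] need [ 0.2  0.4 71.1] turn 0.0007 F [ 0.92 -0.32 -0.01] op 0.449 j [ 0.12  0.4   1.88 -0.    0.86 -0.1 ]
```

```bash
echo '[0, 0.4, 15, 0, 0.45, 0, 0.4, 30, 0, 0.45, 0, 0.4, 42, 0, 0.45, 0, 0.4, 50, 0, 0.45, 0, 0.4, 50, 0, 0.45]' | python3 steer.py
python3 - <<'E'
from h import *
to(502.5,125,94)
p,d=optics.read_camera("side"); cv2.imwrite("pics/handle.png",cv2.resize(p[150:250,200:330,::-1],None,fx=6,fy=6,interpolation=cv2.INTER_CUBIC))
E
```

```text
t: 8.22
eef_pos: [502.3, 124.1, 114.2]
tcp_rot: [-3.139, -0.0, 1.784]
ft_force: [0.4, -0.0, 0.0]
opening: 0.453
grip_force: 0.0
t 8.22 pos [502.3 124.1 114.2] rot [-3.1386e+00 -1.0000e-04  1.7845e+00] need [ 0.8  0.4 20.2] turn -0.001 F [ 0.44 -0.02  0.04] op 0.453 j [ 0.11  0.48  1.93 -0.    0.74 -0.1 ]
```

View pics/handle.png

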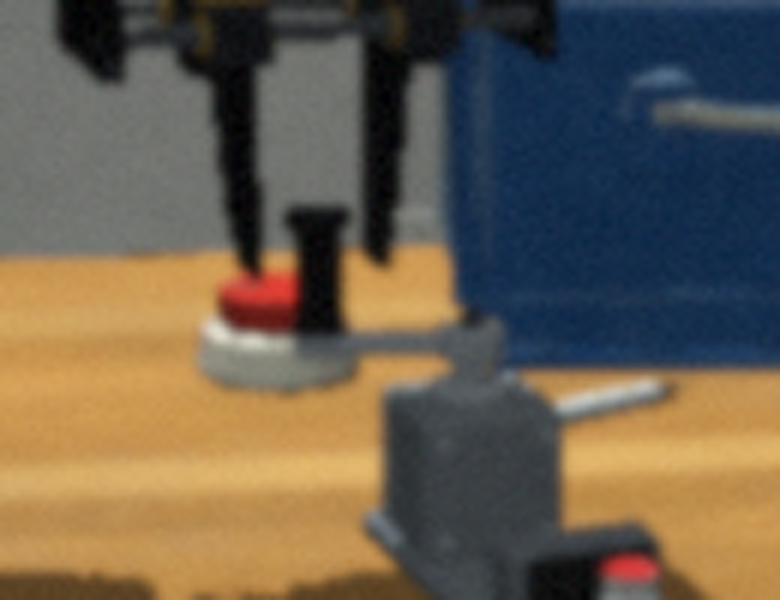

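The fingers straddle the handle, fingertips at about (255,265) and (380,260) and the handle at (318,270). I'll go down and close.

```bash
echo '[0.5, 0, 10, 0, 0.45, 0.5, 0, 19.5, 0, 0.45, 0.5, 0, 19.5, 0, 0.45, 0.5, 0, 19.5, 0, 0, 0.5, 0, 19.5, 0, 0]' | python3 steer.py
for i in 1 2; do echo '[0, 0, 0, 0, 0, 0, 0, 0, 0, 0, 0, 0, 0, 0, 0, 0, 0, 0, 0, 0]' | python3 steer.py; done
python3 -c "from h import *;to(502.5,125,94);print(env.state()['grip_force'])"
```

```text
t: 8.68
eef_pos: [502.6, 125.7, 96.6]
tcp_rot: [3.142, 0.0, 1.786]
ft_force: [0.3, -0.3, 1.4]
opening: 0.361
grip_force: 0.0
t: 9.02
eef_pos: [503.2, 125.7, 96.8]
tcp_rot: [3.14, 0.0, 1.786]
ft_force: [4.2, 0.3, 0.6]
opening: 0.243
grip_force: 30.0
t: 9.35
eef_pos: [503.1, 125.7, 96.8]
tcp_rot: [3.14, 0.0, 1.786]
ft_force: [5.4, 1.5, -0.1]
opening: 0.243
grip_force: 30.0
t 9.35 pos [503.1 125.7  96.8] rot [3.1399e+00 2.0000e-04 1.7859e+00] need [-0.5 -0.8  2.8] turn 0.0004 F [ 5.36  1.47 -0.06] op 0.243 j [ 0.12  0.5   1.94 -0.    0.7  -0.1 ]
30.000092836562544
```

```bash
echo '[0, 0, 0, 0, 0.4, 0, 0, 0, 0, 0.4, 0, 0, 2, 0, 0.4, 0, 0, 4.5, 0, 0.4, 0, 0, 4.5, 0, 0]' | python3 steer.py
for i in 1 2; do echo '[0, 0, 0, 0, 0, 0, 0, 0, 0, 0, 0, 0, 0, 0, 0, 0, 0, 0, 0, 0]' | python3 steer.py; done
python3 -c "from h import *;to(502.5,125,94);print(env.state()['grip_force'])"
```

```text
t: 9.77
eef_pos: [501.9, 125.6, 91.4]
tcp_rot: [-3.14, -0.0, 1.786]
ft_force: [-0.5, 0.3, 0.3]
opening: 0.365
grip_force: 0.0
t: 10.1
eef_pos: [503.0, 125.6, 92.0]
tcp_rot: [3.141, 0.0, 1.786]
ft_force: [6.5, -0.1, -3.6]
opening: 0.243
grip_force: 30.0
t: 10.43
eef_pos: [502.9, 125.6, 92.0]
tcp_rot: [3.141, 0.0, 1.786]
ft_force: [5.7, 0.8, -4.5]
opening: 0.24
grip_force: 30.0
t 10.43 pos [502.9 125.6  92. ] rot [3.1407e+00 2.0000e-04 1.7858e+00] need [-0.5 -0.5 -2. ] turn 0.0003 F [ 5.72  0.76 -4.46] op 0.24 j [ 0.12  0.51  1.94 -0.    0.69 -0.1 ]
29.99949007818941
```

```bash
cat >> h.py <<'E'
def crank(c=(557.4,119.85)):
    s=env.state(); ex=np.array([np.cos(1.7855),np.sin(1.7855)]);ey=np.array([-ex[1],ex[0]])
    q=(s["eef_pos"][:2]-c)@np.c_[ex,ey]; th=np.arctan2(q[1],-q[0]); f=s["ft_force"][:2]@np.c_[ex,ey]
    print("CR t %.2f th %.3f (%.1f deg) r %.1f  Frad %.1f Fres %.1f Fz %.1f op %.3f pos"%(s["t"],th%(2*np.pi),np.degrees(th)%360,np.hypot(*q),f@[-np.cos(th),np.sin(th)],-f@[np.sin(th),np.cos(th)],s["ft_force"][2],s["opening"]),s["eef_pos"].round(1))
if __name__=="__main__": crank()
E
echo '[15.3, 8.5, -1, 0, 0, 27.5, 20.7, -2, 0, 0, 35.3, 36, -2, 0, 0]' | python3 steer.py >/dev/null; python3 h.py
echo '[0, 0, 0, 0, 0, 0, 0, 0, 0, 0]' | python3 steer.py >/dev/null; python3 h.py
```

```text
CR t 10.68 th 2.802 (160.5 deg) r 56.8  Frad 1.8 Fres 1.9 Fz -13.7 op 0.242 pos [527.5 168.2  92.5]
CR t 10.85 th 2.817 (161.4 deg) r 56.5  Frad 6.6 Fres -2.0 Fz -13.7 op 0.237 pos [528.4 168.4  92.5]
```

```bash
echo '[2.7, 17, 1, 0, 0, 0, 34, 2.5, 0, 0]' | python3 steer.py >/dev/null; python3 h.py
echo '[-7.8, 15.3, 0, 0, 0, -20, 27.5, 0, 0, 0, -35.3, 35.3, 0, 0, 0, -52.3, 38, 0, 0, 0, -69.3, 35.3, 0, 0, 0]' | python3 steer.py >/dev/null; python3 h.py
echo '[0, 0, 0, 0, 0, 0, 0, 0, 0, 0]' | python3 steer.py >/dev/null; python3 h.py
```

```text
CR t 11.02 th 3.437 (196.9 deg) r 57.2  Frad 11.6 Fres 2.2 Fz 7.2 op 0.243 pos [562.  176.9  91.9]
CR t 11.43 th 5.026 (288.0 deg) r 55.7  Frad -6.5 Fres 2.4 Fz 2.3 op 0.242 pos [612.9 114.3  91.8]
CR t 11.60 th 5.039 (288.7 deg) r 55.3  Frad 0.8 Fres -2.0 Fz 2.5 op 0.240 pos [612.4 113.7  92. ]
```

```bash
echo '[-15.3, -7.8, 0, 0, 0, -27.5, -20, 0, 0, 0, -35.3, -35.3, 0, 0, 0, -38, -52.3, 0, 0, 0, -35.3, -69.3, 0, 0, 0]' | python3 steer.py >/dev/null; python3 h.py
echo '[0, 0, 0, 0, 0]' | python3 steer.py >/dev/null; python3 h.py
echo '[7.8, -15.3, 0, 0, 0, 20, -27.5, 0, 0, 0, 35.3, -35.3, 0, 0, 0, 52.3, -38, 0, 0, 0, 69.3, -35.3, 0, 0, 0]' | python3 steer.py >/dev/null; python3 h.py
echo '[0, 0, 0, 0, 0]' | python3 steer.py >/dev/null; python3 h.py
```

```text
CR t 12.02 th 0.325 (18.6 deg) r 53.5  Frad -20.4 Fres 1.8 Fz -3.2 op 0.239 pos [551.5  66.7  91.7]
CR t 12.10 th 0.360 (20.6 deg) r 53.0  Frad -12.1 Fres -0.5 Fz -1.9 op 0.240 pos [549.7  67.5  91.8]
CR t 12.52 th 1.908 (109.3 deg) r 54.9  Frad -7.5 Fres 1.5 Fz -4.7 op 0.243 pos [502.9 126.5  91.9]
CR t 12.60 th 1.937 (111.0 deg) r 54.7  Frad -1.8 Fres -1.5 Fz -0.3 op 0.240 pos [503.3 128.1  91.9]
```

```bash
sed -i 's/c=(557.4,119.85)/c=(557.0,121.4)/' h.py
echo '[16.8, 7.8, 0, 0, 0, 29, 20, 0, 0, 0, 36.8, 35.3, 0, 0, 0, 39.5, 52.3, 0, 0, 0, 36.8, 69.3, 0, 0, 0]' | python3 steer.py >/dev/null; python3 h.py
echo '[0, 0, 0, 0, 0, 0, 0, 0, 0, 0]' | python3 steer.py >/dev/null; python3 h.py
echo '[-3, 8, 0, 0, 0, -7.8, 15.3, 0, 0, 0]' | python3 steer.py >/dev/null; python3 h.py
echo '[-5.8, 6.5, 0, 0, 0, -12.2, 12.2, 0, 0, 0]' | python3 steer.py >/dev/null; python3 h.py
```

```text
CR t 13.02 th 3.458 (198.1 deg) r 56.6  Frad -1.8 Fres 1.9 Fz 0.9 op 0.243 pos [562.7 177.7  91.9]
CR t 13.18 th 3.470 (198.8 deg) r 56.1  Frad 6.5 Fres -0.8 Fz 5.0 op 0.241 pos [563.4 177.1  91.9]
CR t 13.35 th 3.755 (215.1 deg) r 56.2  Frad 7.9 Fres 2.6 Fz 2.4 op 0.239 pos [578.8 173.2  92. ]
CR t 13.52 th 4.076 (233.6 deg) r 56.4  Frad 6.3 Fres 1.4 Fz 1.4 op 0.243 pos [594.2 163.8  92. ]
```

```bash
echo '[-7.3, 4.5, 0, 0, 0, -15.3, 7.8, 0, 0, 0]' | python3 steer.py >/dev/null; python3 h.py
echo '[-8.4, 2, 0, 0, 0, -17, 2.7, 0, 0, 0]' | python3 steer.py >/dev/null; python3 h.py
echo '[-8.6, -0.7, 0, 0, 0, -17, -2.7, 0, 0, 0]' | python3 steer.py >/dev/null; python3 h.py
python3 - <<'E'
from h import *
p,d=optics.read_camera("top");q,_=optics.read_camera("side")
a=cv2.resize(p[225:285,245:345],None,fx=6,fy=6,interpolation=cv2.INTER_CUBIC); b=cv2.resize(q[225:325,270:350],None,fx=3.6,fy=3.6,interpolation=cv2.INTER_CUBIC)[:360]
b=np.pad(b,((0,360-b.shape[0]),(0,0),(0,0)));cv2.imwrite("pics/mid.png",np.hstack([a[:360,:500],b])[:,:,::-1]); crank()
E
```

```text
CR t 13.68 th 4.391 (251.6 deg) r 56.3  Frad 6.1 Fres 1.8 Fz 1.1 op 0.244 pos [605.4 150.2  92. ]
CR t 13.85 th 4.706 (269.6 deg) r 56.2  Frad 5.2 Fres 1.6 Fz 1.3 op 0.240 pos [611.8 133.7  92. ]
CR t 14.02 th 5.021 (287.7 deg) r 55.8  Frad 4.5 Fres 2.2 Fz 1.3 op 0.239 pos [612.6 116.2  92. ]
CR t 14.12 th 5.037 (288.6 deg) r 55.7  Frad 5.7 Fres -0.7 Fz 1.5 op 0.242 pos [612.4 115.3  92. ]
```

View pics/mid.png

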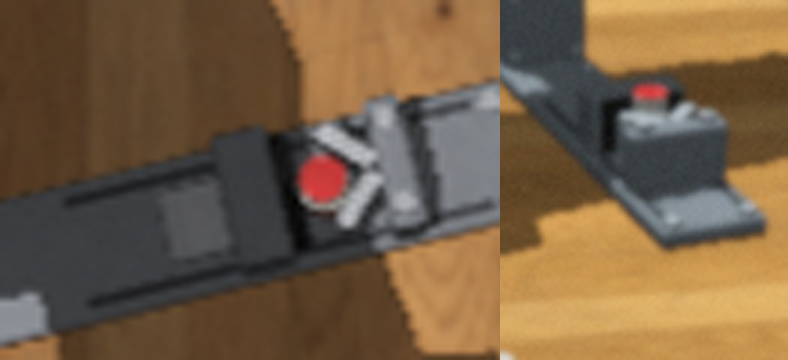

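The top half of the crop shows the vial's cap (323,178) pushed along by the pad and close to the V arms, perhaps 5 to 10 mm short of home. I'll go on in small steps.

```bash
echo '[-8, -3.3, 0, 0, 0, -15.3, -7.8, 0, 0, 0]' | python3 steer.py >/dev/null; python3 h.py
echo '[-6.6, -5.6, 0, 0, 0, -12.2, -12.2, 0, 0, 0]' | python3 steer.py >/dev/null; python3 h.py
```

```text
CR t 14.28 th 5.326 (305.2 deg) r 55.4  Frad 2.3 Fres 2.2 Fz 0.0 op 0.243 pos [608.   99.9  91.9]
CR t 14.45 th 5.650 (323.7 deg) r 55.0  Frad 1.3 Fres 4.6 Fz 3.0 op 0.242 pos [598.2  85.   91.9]
```

```bash
python3 h.py; echo '[-2.4, -3.6, 0, 0, 0]' | python3 steer.py >/dev/null; python3 h.py;  echo '[0, 0, 0, 0, 0]' | python3 steer.py >/dev/null; python3 h.py
```

```text
CR t 14.45 th 5.650 (323.7 deg) r 55.0  Frad 1.3 Fres 4.6 Fz 3.0 op 0.242 pos [598.2  85.   91.9]
CR t 14.53 th 5.738 (328.7 deg) r 54.9  Frad 0.2 Fres 4.3 Fz 3.6 op 0.243 pos [594.8  81.6  91.8]
CR t 14.62 th 5.737 (328.7 deg) r 54.8  Frad 1.3 Fres 2.6 Fz 4.7 op 0.240 pos [594.8  81.7  91.8]
```

```bash
echo '[-2.1, -3.7, 0, 0, 0]' | python3 steer.py >/dev/null; python3 h.py;  echo '[0, 0, 0, 0, 0]' | python3 steer.py >/dev/null; python3 h.py
python3 - <<'E'
from h import *
p,d=optics.read_camera("top");q,_=optics.read_camera("side")
a=cv2.resize(p[225:285,245:345],None,fx=6,fy=6,interpolation=cv2.INTER_CUBIC); b=cv2.resize(q[225:325,270:350],None,fx=3.6,fy=3.6,interpolation=cv2.INTER_CUBIC)[:360]
cv2.imwrite("pics/end.png",np.hstack([a[:360,:500],b])[:,:,::-1]); crank()
E
```

```text
CR t 14.70 th 5.793 (331.9 deg) r 54.9  Frad -0.3 Fres 5.3 Fz 5.5 op 0.243 pos [592.6  79.6  91.8]
CR t 14.78 th 5.802 (332.4 deg) r 54.8  Frad 0.1 Fres 2.1 Fz 5.7 op 0.237 pos [592.1  79.4  91.7]
CR t 14.88 th 5.798 (332.2 deg) r 54.8  Frad -0.4 Fres 2.6 Fz 6.1 op 0.241 pos [592.3  79.5  91.7]
```

View pics/end.png

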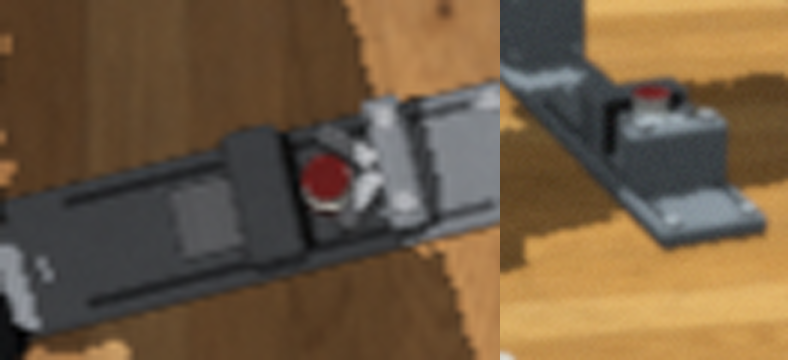

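The cap has moved only about 3 px while the jaw advanced about 4 mm, and the handle force has risen from about 2 to 5 N. The vial is home and snug, so I let go.

```bash
echo '[0, 0, 0, 0, 0.45, 0, 0, 0, 0, 0.45, 0, 0, 0, 0, 0.45, 0, 0, 0, 0, 0.45, 0, 0, 0, 0, 0.45]' | python3 steer.py
echo '[0, 0, -10, 0, 0.45, 0, 0, -30, 0, 0.45, 0, 0, -60, 0, 0.45, 0, 0, -90, 0, 0.45, 0, 0, -110, 0, 0.45]' | python3 steer.py
echo '[0, 0, 0, 0, 0.45, 0, 0, 0, 0, 0.45, 0, 0, 0, 0, 0.45, 0, 0, 0, 0, 0.45, 0, 0, 0, 0, 0.45]' | python3 steer.py
python3 - <<'E'
from h import *
p,d=optics.read_camera("top");q,_=optics.read_camera("side")
a=cv2.resize(p[225:285,245:345],None,fx=6,fy=6,interpolation=cv2.INTER_CUBIC); b=cv2.resize(q[175:325,240:340],None,fx=2.4,fy=2.4,interpolation=cv2.INTER_CUBIC)[:360]
cv2.imwrite("pics/fin.png",np.hstack([a[:360,:500],b])[:,:,::-1]); crank()
E
```

```text
t: 15.3
eef_pos: [592.2, 79.3, 91.2]
tcp_rot: [-3.141, -0.0, 1.786]
ft_force: [1.4, 0.7, 0.1]
opening: 0.446
grip_force: 0.7
t: 15.72
eef_pos: [592.4, 79.2, 204.5]
tcp_rot: [3.14, 0.0, 1.786]
ft_force: [-0.7, -0.4, 0.6]
opening: 0.45
grip_force: 0.0
t: 16.13
eef_pos: [591.9, 79.2, 200.4]
tcp_rot: [-3.139, -0.0, 1.786]
ft_force: [0.6, -0.2, 0.1]
opening: 0.453
grip_force: 0.0
CR t 16.23 th 5.803 (332.5 deg) r 54.9  Frad 0.1 Fres -0.4 Fz 0.7 op 0.452 pos [592.2  79.2 200.7]
```

View pics/fin.png

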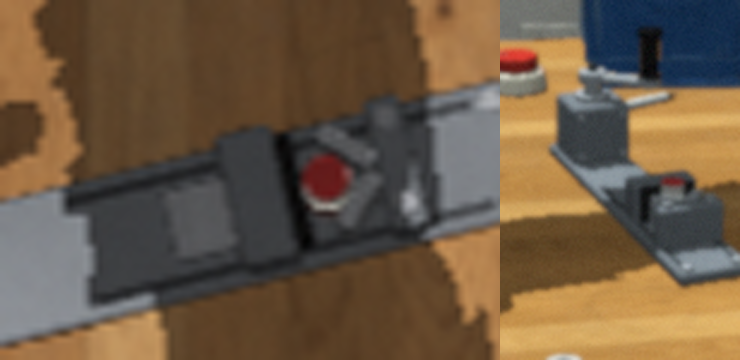

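The vial stands upright in the V (cap at about (326,180)), the jaw rests against it, and the gripper is clear of everything.

```bash
python3 -c "from cell import env, optics, order;print(order.job_done())"
```

```text
the job is handed in; nothing more can be done
None
```

The job is handed in: the slim vial stands upright in the V, clamped at an estimated 30 N before release (judged from the force at the handle). I then let go of the crank and raised the gripper clear, about 16 s into the 72 s allowed; no verdict was returned.

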